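# Index the polishing-wheel stand and hold the gauge arm out at the mark

## Robot

A 6-joint arm with a two-finger parallel gripper is mounted at the origin on the work surface. World frame = base frame: x ahead of the robot, y to its left, z up, the work surface at z = 0. Lengths are in m, angles in rad, forces in N, time in s.
With the tool pointing down it reaches from about 0.275 to 1 m from the base axis. Payload 8.4 kg.
Tool frame: the origin (TCP) lies on the centre line of the jaws, within the pads' length; the fingertips stand ctrl.tips_ahead ahead of it and the grasp point (between the pads) lies 3 mm ahead of it (ctrl.tips_ahead is the distance from the TCP to the fingertips, in m); z points along the fingers, y is the line along which they close (so a half turn about z gives the same grasp; the last joint's range is limited). The gripper opens to 85 mm and grips with 20 to 120 N. Pads are 22 mm wide; open, the fingers measure 114 mm over their backs; the gripper's body (76 mm by 85 mm) begins 54 mm behind the grasp point. The pads swing forward as they close: fully open they stand 13 mm farther back than shut.
Start: joints at [1.32, 0.353, 1.633, -0, 1.155, -0.002], TCP at [0.154, 0.606, 0.253] pointing down, gripper open.
Joint ranges: [-2.63, 2.63], [-0.92, 2.1], [0.06, 2.66], [-1.3, 4.44], [0, 2.69], [-3.02, 3.02]. Speed limits (rad/s): [2.22, 2.22, 2.79, 3.14, 3.14, 3.14].

## Interface

Orientations are given as a rotation vector (axis times angle).
In Python, from bench import ctrl gives the robot as it stands.
- The arm moves only by the shell command python3 -m inch 'ROWS' [FORCE]. ROWS is text: rows parted by semicolons, each of 5 numbers parted by spaces: the shift along the tool's x, y, z in mm, then the turn about the tool's z in degrees, then the opening in per cent of the stroke, from 0 (shut) to 100 (fully open). A call has 1 to 8 rows; each row shifts and turns the commanded pose from where the row before left it, along the tool's axes as they then stand; what a row does not reach is not made up. A row lasts 1/8 s, in which the tool goes at most 62.5 mm and 10.7 degrees, less where a joint would pass 70% of its speed; a pose out of reach is approached as far as the arm can. A call with a gripper value outside its range is refused whole. The fingers move at their own pace and stop on an object; FORCE is the grip in N (left out, the last holds). Time passes only in rows, so rows that do not move let the fingers close. It gives the time, the measured TCP pose, the force, the opening and the grip force at its end, in the units of the state.
- ctrl.state(): the state, without advancing time (a new reading comes with each control period).
- ctrl.grab_frame(name): name is "scene" or "top" or "wrist"; returns a dict with "img" (480x640x3 uint8, red, green, blue), "K" (3x3 intrinsics, pixels), "view" (4x4, takes a point from world to camera coordinates). Camera axes: x right, y down, z forward; pixel columns grow to the right and rows downward; lengths in m; the calibration is good to about 2 mm. A picture is of the moment at which its call begins. There is no depth.
- ctrl.close_job(): hands the job in; it is judged then, once.
The state is a dict: "time_s": time; "joint_positions": joint angles; "joint_vel": joint speeds; "tau": joint torques, N m; "position": TCP position; "ee_rot": TCP orientation; "force": force on the tool from outside, world axes, zero at the start; "moment": the same for the moment, N m; "opening": opening from 0.0 (shut) to 1.0 (fully open); "finger_force": force on a finger pad.
Only numpy, scipy, OpenCV 4.12 (cv2) and the standard library are available. Lean on these libraries where they do the work, as an engineer would, in place of code of your own. Each camera call takes 0.05 s, during which the arm holds its last target. There are 200 camera calls.

## Task

On the polishing-wheel stand, turn the indexing turret by its knob one position clockwise (seen from above) until it clicks into the next detent, leaving the other things on the bench where they are. Then squeeze the grip of the telescoping gauge arm so that its lock button is pressed in, draw the arm out over the wheel until its pointer stands at the marker clip on the scale. Finish there still holding: the arm is sprung and must be kept at the mark with the button squeezed.

Things in the scene. Friction and masses are not known exactly. Their poses are not given: they have to be found in the camera images.
- stand: Fixed wheel stand: grey base plate 200 (x) x 460 (y) x 12 mm. Origin: centre of its underside, on the table; x across, y along it, z up. Turret axis at x = 0, y = -100 mm; square tube (30 mm, top at z = 120 mm) on a column at x = 0, y = +90 to +220 mm. Scale rule 26 mm wide, top at z = 104 mm, lines every 5 mm, beside the arm at x = +18 to +44, y = -43 to +112 mm.
- turret (a joint): Angle of the indexing turret (rad), a 244 mm disc with six polishing wheels (about 62 mm diameter, nut tops 78 mm above the table) on a circle of 90 mm radius. About 0 at the start, grows clockwise seen from above; one position is 1.047 rad. A spring detent (about 0.1 N m) pulls it into the nearest position, so from past halfway it finishes the step by itself.
- turret_knob (a point): Centre of the turret's black knob, a bar 56 mm long (its x axis), 14 mm thick (its y axis), 34 mm high (z), from 85 to 119 mm above the table, on the turret's axis; it turns with the turret. Pinch it across its thickness from above.
- gauge_arm: The sliding gauge arm: steel bar 20 x 20 mm (top 115 mm above the table) with a black upright grip block on its end, 24 (stand x) x 22 (y) mm, from 115 to 175 mm above the table. Origin: on the table plane under the grip's centre; axes as the stand's. It draws out along the stand's -y, at most 115 mm; a spring pulls it home with 3 to 4 N. At home the lock holds it until its button is pressed.
- grip_point (a point): Centre of the grip at the height to squeeze it, 153 mm above the table. Close one finger on the button (-x side of the stand) and the other on the bare +x face.
- lock_button (a joint): How far the lock button is pressed in (m), 0 out to 0.005 fully in; the lock is free above 0.003 (it only catches at home). The spring takes 2 N at the start to 4 N fully in. Steel button 18 mm (y) x 28 mm (z) on the grip's -x face, standing out 6 mm (1 mm when pressed): grip and button together are 30 mm wide, 25 mm when squeezed.
- pointer (a point): Point on the arm's pointer, a thin steel bar 2.5 mm wide reaching from the grip in the stand's +x across the rule, at 117.5 mm above the table; moves with the arm, level (in y) with the centre of the grip.
- mark (a point): Top centre of the dark steel marker clip that straddles the scale rule, 8 mm wide along the scale (y), 30 mm across, top 110 mm above the table, small thumb screw on its +x side; fixed, axes as the stand's. It lies 70 to 95 mm along -y from the pointer at home. The pointer passes over it.
- spare_wheel: Bystander: loose flap wheel, 60 mm diameter, 18 mm high, on the base plate. Origin: centre of the underside.
- bangle: Bystander: loose brass bangle, 66 mm diameter, 12 mm high, on the base plate. Origin: centre of the underside.
- tub: Bystander: open white tub, 100 mm diameter, 85 mm high. Origin: centre of the underside.
- brush: Bystander: blue-handled brush lying on the table.
- wrench: Bystander: spindle wrench lying on the table.
- compound_bar: Bystander: brown bar of polishing compound, 35 x 110 x 35 mm. Origin: centre of the underside.
- jar: Bystander: small jar, 60 mm diameter, 70 mm high. Origin: centre of the underside.

How it is judged:
On the way, in this order (a step that is already met when the one before it is completed fails the run):
1. the turret has been turned one position clockwise and rests in its detent, the gauge arm still home (value of joint turret between 0.97 and 1.12 rad and distance of pointer from where it was at the start of the episode below 0.01 m), for 0.3 s.
2. the gauge arm is being drawn out by its squeezed grip, the lock button pressed in (distance of pointer from where it was at the start of the episode above 0.02 m and value of joint lock_button above 0.003 m and contact force between the fingers and gauge_arm above 2 N), for 0.1 s.
At the end, for the whole second after the job is handed in: The turret rests one position (1.047 rad, -0.077/+0.073) clockwise of its start position; the gauge arm's pointer stands within 4 mm of the marker clip's middle along the scale, at rest (under 10 mm/s), held by the fingers (over 2 N) with the lock button pressed in more than 3 mm (value of joint turret between 0.97 and 1.12 rad and y of pointer in the frame of mark between -0.004 and 0.004 m and value of joint lock_button above 0.003 m and contact force between the fingers and gauge_arm above 2 N and linear speed of gauge_arm below 0.01 m/s); the arm keeps its last pose, push and grip.
It fails at once if one of the bystanders pushed out of its place (over 30 mm) (distance of any of spare_wheel, bangle, tub, brush, wrench, compound_bar, jar from where it was at the start of the episode above 0.03 m).
It also fails if it takes over 46 s, if anything falls off the work surface, if the arm or the gripper's body presses on something with over 40 N, if the wrist force passes 120 N, or if a joint passes its speed limit or range.

## Working session

There is one attempt and no reset: what is moved stays moved. The work goes in short steps, Python scripts to look and compute and a shell command to move; the robot and the scene stay as the last step left them, time stands still between calls to the robot, and variables do not carry over. Pictures are saved under pics/ and viewed, at most 10 in all, crops included, and the job is handed in when it is done.

```bash
mkdir -p pics
cat > h.py <<'E'
import numpy as np, cv2
from bench import ctrl
def snap(n,f):
    d=ctrl.grab_frame(n); cv2.imwrite('pics/'+f,d['img'][:,:,::-1]); np.savez('pics/'+f+'.npz',**d); return d
def load(f): return np.load('pics/'+f+'.npz')
def ray(d,u,v,z):
    R=d['view'][:3,:3];t=d['view'][:3,3];c=-R.T@t
    r=R.T@np.linalg.inv(d['K'])@np.array([u,v,1.]); return c+r*(z-c[2])/r[2]
def proj(d,p):
    q=d['K']@(d['view'][:3,:3]@np.array(p)+d['view'][:3,3]); return q[:2]/q[2]
E
python3 -c "
from h import *
for n in('scene','top'):snap(n,n+'1.png')
s=ctrl.state();print(s,ctrl.tips_ahead)
for n in('scene','top'):
  d=load(n+'1.png');print(-d['view'][:3,:3].T@d['view'][:3,3])"
```

```text
{'time_s': 0.1, 'joint_positions': array([ 1.31963303e+00,  3.53571668e-01,  1.63409742e+00,  3.36330289e-05,
        1.15520958e+00, -2.44728244e-03]), 'joint_vel': array([ 0.00124817, -0.00150263, -0.00269821,  0.00079064,  0.00059104,
        0.00200105]), 'tau': array([ 5.05524040e-04, -6.06352544e+01, -3.42819822e+01, -6.07244345e-06,
        3.91805646e-03,  4.40013559e-05]), 'position': array([0.1537634 , 0.60535236, 0.25262514]), 'ee_rot': array([-3.89673163e-01, -3.11713677e+00,  1.99760588e-03]), 'force': array([-0.0728603 ,  0.83637158,  0.52075777]), 'moment': array([ 0.0350492 ,  0.01628038, -0.02838415]), 'finger_force': 0.0, 'opening': 0.9999105795477115} 0.022
[ 1.13084352 -0.41190946  0.61935099]
[0.45392161 0.03402473 1.05589058]
```

View pics/top1.png

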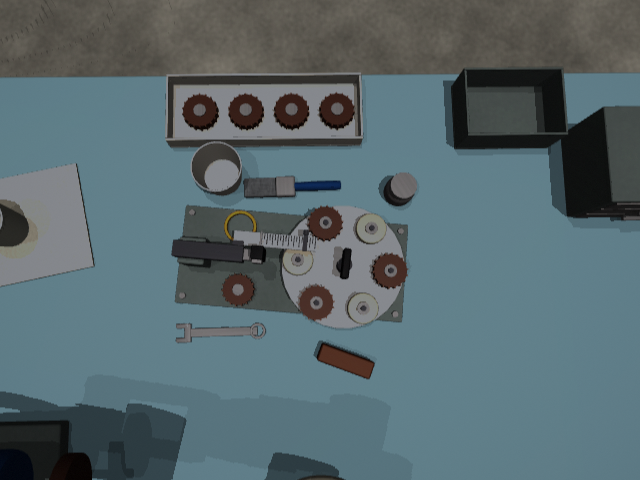

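View pics/scene1.png

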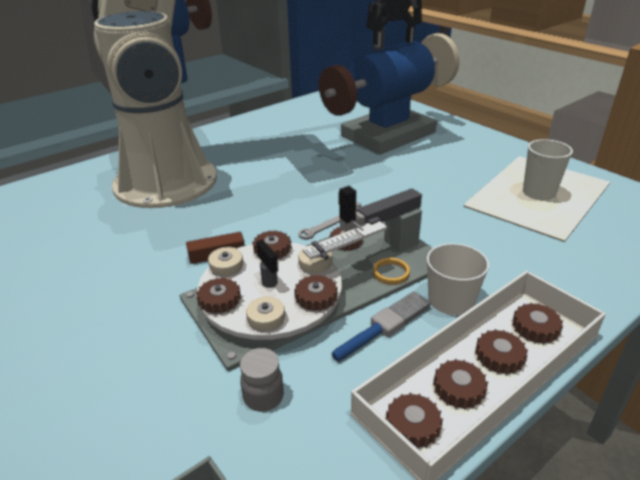

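The top view shows the stand with its +y to the left and +x up. The turret knob is near (345,263), the grip near (258,254), and the dark clip on the rule near (306,240). Next I'll enlarge this area.

```bash
python3 -c "
from h import *
d=load('top1.png');im=d['img'][190:335,165:420]
cv2.imwrite('pics/c1.png',cv2.resize(im[:,:,::-1],None,fx=3.1,fy=3.1,interpolation=cv2.INTER_CUBIC))
im=d['img'].astype(int)
# plate: bolts
for n,u,v,z in (('b1',192,212,.012),('b2',404,230,.012),('b3',181,296,.012),('b4',395,314,.012),('knob',345,258,.119),('grip',258,254,.175),('clip',306,240,.11)):print(n,ray(d,u,v,z).round(4))
"
```

```text
b1 [0.6484 0.2493 0.012 ]
b2 [ 0.6043 -0.1856  0.012 ]
b3 [0.4775 0.2699 0.012 ]
b4 [ 0.4332 -0.1603  0.012 ]
knob [ 0.5388 -0.0524  0.119 ]
grip [0.5431 0.1023 0.175 ]
clip [0.5743 0.0183 0.11  ]
```

View pics/c1.png

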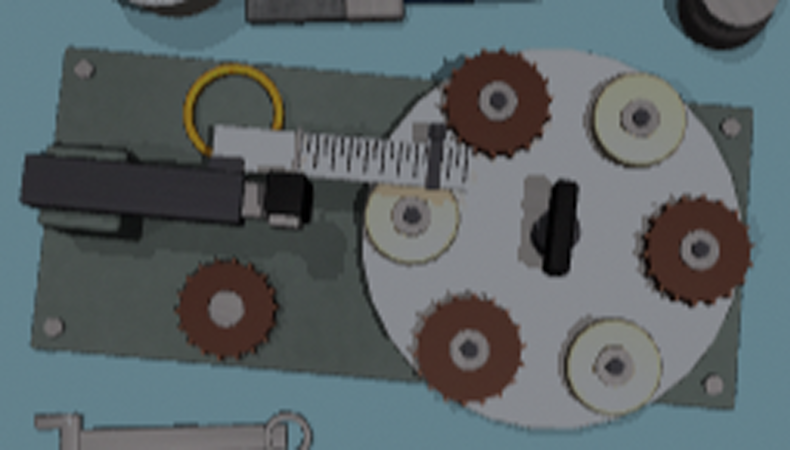

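The crop shows the bolts at (84,69), (731,127), (53,326) and (714,384). The knob top centre is about (560,228), the grip top about (290,192), the button about (283,222), and the clip about (435,157).

```bash
cat >> h.py <<'E'
from scipy.spatial.transform import Rotation as Rn
def need(p,yaw=None):
    "tool-axis mm to reach p (TCP); turn about tool z so that tool y has world yaw (deg)"
    s=ctrl.state();R=Rn.from_rotvec(s['ee_rot']).as_matrix()
    y=np.degrees(np.arctan2(R[1,1],R[0,1]));print('pos',s['position'].round(4),'F',s['force'].round(1),'open',round(s['opening'],3),'ff',s['finger_force'],'t',s['time_s'],'yaw',y.round(2))
    print('shift mm',(1000*R.T@(np.array(p)-s['position'])).round(1), 'turn',None if yaw is None else round(y-yaw,1))
E
python3 -c "
from h import *
d=load('top1.png');c=lambda u,v,z:ray(d,165+u/3.1-.3,190+v/3.1-.3,z)
b=[c(84,69,.014),c(731,127,.014),c(53,326,.014),c(714,384,.014)]
ctr=np.mean(b,0);yv=b[0]-b[1]+b[2]-b[3];xv=b[0]+b[1]-b[2]-b[3]
a=np.degrees(np.arctan2(yv[1],yv[0]));print(ctr,a,np.degrees(np.arctan2(xv[1],xv[0])))
a=np.radians(a);Y=np.array([np.cos(a),np.sin(a)]);X=np.array([Y[1],-Y[0]])
print('axis',ctr[:2]-.1*Y)
k1,k2=c(566,182,.119),c(556,272,.119)
print('knob',c(560,228,.119),np.degrees(np.arctan2(*(k1-k2)[1::-1])))
for n,p in(('grip',c(289,190,.175)),('clip',c(435,157,.11))):print(n,p,(p-ctr)[:2]@X,(p-ctr)[:2]@Y)
need([*(ctr[:2]-.1*Y),.19],np.degrees(a))
"
```

```text
[0.54115975 0.04479301 0.014     ] 83.92891641041776 -6.169419861476555
axis [ 0.53058353 -0.05464613]
knob [ 0.5291197  -0.05276009  0.119     ] -7.8897864847221255
grip [0.54834164 0.10237885 0.175     ] 0.0010512029479299335 0.05802244306349465
clip [0.5737026  0.02014548 0.11      ] 0.03496711241877293 -0.021067486423651527
pos [0.1538 0.6054 0.2526] F [-0.1  0.8  0.5] open 1.0 ff 0.0 t 0.1 yaw 75.75
shift mm [-527.7 -546.8   63.3] turn -8.2
```

```bash
python3 -m inch '-40 -41.5 0 -1 50;-40 -41.5 0 -1 50;-40 -41.5 0 -1 50;-40 -41.5 0 -1 50;-40 -41.5 0 -1 50;-40 -41.5 0 -1 50;-40 -41.5 0 -1 50;-40 -41.5 0 -1 50' 40; python3 -c "
from h import *
need([.530,-.054,.19],83.9)"
```

```text
time_s: 1.1
position: [0.4068, 0.2185, 0.2533]
ee_rot: [0.17, 3.137, 0.0]
force: [1.1, 1.1, -0.1]
opening: 0.502
finger_force: 0.0
pos [0.4068 0.2185 0.2533] F [ 1.1  1.1 -0.1] open 0.502 ff 0.0 t 1.1 yaw 83.79
shift mm [-152.  -257.6   63.3] turn -0.1
```

```bash
python3 -m inch '-25 -43 0 0 50;-25 -43 0 0 50;-25 -43 0 0 50;-25 -43 0 0 50;-26 -43 0 0 50;-26 -43 0 0 50;0 0 0 0 50;0 0 0 0 50'; python3 -c "
from h import *
snap('wrist','w1.png')
need([.530,-.054,.104],83.9)"
```

```text
time_s: 2.1
position: [0.5286, -0.0527, 0.2528]
ee_rot: [-0.173, -3.136, -0.001]
force: [-1.3, 0.6, 0.6]
opening: 0.5
finger_force: 0.0
pos [ 0.5285 -0.0523  0.2529] F [0.3 0.1 0.4] open 0.501 ff 0.0 t 2.15 yaw 83.75
shift mm [ -1.9  -1.6 148.9] turn -0.2
```

View pics/w1.png

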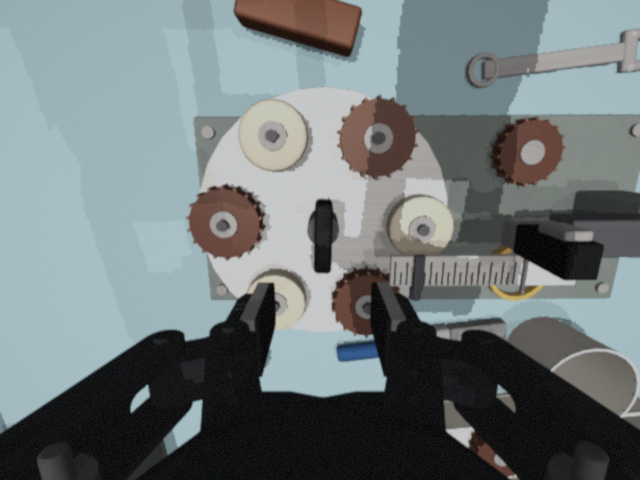

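The wrist view shows the knob at about (323,236), upright and centred between the fingers. The clip is at (418,277) and the pointer at about (522,272).

```bash
python3 -c "
from h import *
d=load('w1.png');Y=np.array([.1057,.9944]);X=np.array([.9944,-.1057])
for n,u,v,z in(('knob',324,236,.119),('clip',418.5,276,.11),('ptr',522.5,272,.1175)):
  p=ray(d,u,v,z);q=p[:2]-[.5412,.0448];print(n,p,q@X,q@Y)
"
python3 -m inch '-1 -1.5 50 0 50;0 0 50 0 50;0 0 48 0 50;0 0 0 0 50;0 0 0 0 5;0 0 0 0 5;0 0 0 0 5;0 0 0 0 5' 40
```

```text
knob [ 0.52731977 -0.05080223  0.119     ] -0.00369734713245966 -0.09653400305290012
clip [0.57185819 0.02224308 0.11      ] 0.032870766665749646 -0.019190034632863198
ptr [0.57453004 0.10251438 0.1175    ] 0.02704298382212119 0.060914162541029576
time_s: 3.15
position: [0.5316, -0.053, 0.1084]
ee_rot: [0.171, 3.133, 0.003]
force: [0.0, 10.6, 3.4]
opening: 0.158
finger_force: 43.7
```

```bash
python3 -m inch '0 1.5 0 0 5;0 0 0 10 5;0 0 0 10 5;0 0 0 10 5;0 0 0 10 5;0 0 0 10 5;0 0 0 10 5;0 0 0 0 5'; python3 -c "
from h import *
need([.530,-.054,.25],23.9)"
```

```text
time_s: 4.15
position: [0.5312, -0.0534, 0.1084]
ee_rot: [1.717, 2.627, 0.001]
force: [-4.5, -2.6, 10.5]
opening: 0.159
finger_force: 44.2
pos [ 0.5312 -0.0534  0.1084] F [-4.5 -2.6 10.5] open 0.159 ff 44.21653432887979 t 4.15 yaw 23.64
shift mm [  -0.4   -1.  -141.6] turn -0.3
```

Turned by 60°. Now I'll open the gripper, rise, and move towards the grip while turning a further 30°.

```bash
python3 -m inch '0 0 0 0 50;0 0 0 0 50;0 0 0 0 50;0 0 -50 0 50;0 0 -50 0 50;0 0 -50 10 60;0 0 0 10 60;0 0 0 9.7 60'; python3 -c "
from h import *
need([.5485,.1035,.25],-6.1)"
```

```text
time_s: 5.15
position: [0.5303, -0.0529, 0.2562]
ee_rot: [2.339, 2.096, 0.002]
force: [0.5, 0.3, 0.1]
opening: 0.598
finger_force: 0.0
pos [ 0.5303 -0.0529  0.2562] F [0.5 0.3 0.1] open 0.598 ff 0.0 t 5.15 yaw -6.27
shift mm [157.5   1.    6.2] turn -0.2
```

```bash
python3 -m inch '50 0 0 0 60;50 0 0 0 60;0 0 0 0 60;0 0 0 0 60'; python3 -c "
from h import *
snap('wrist','w2.png');snap('top','t2.png');need([.5485,.1035,.25],-6.1)"
```

```text
time_s: 5.65
position: [0.5403, 0.0464, 0.2552]
ee_rot: [2.333, 2.104, -0.001]
force: [0.3, -0.7, -0.1]
opening: 0.595
finger_force: 0.0
pos [0.5403 0.0457 0.2552] F [-0.1 -0.2 -0.7] open 0.601 ff 0.0 t 5.75 yaw -5.99
shift mm [58.4  2.1  5.2] turn 0.1
```

View pics/w2.png

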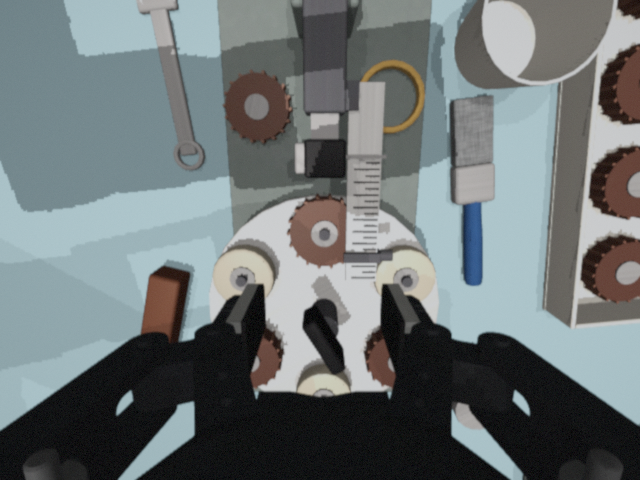

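View pics/t2.png

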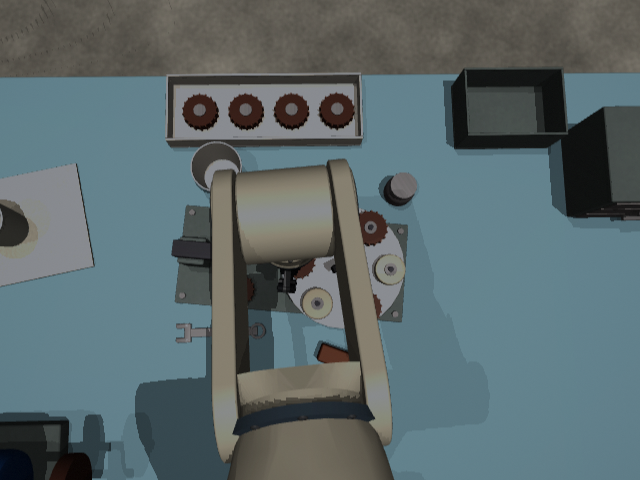

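The wrist view shows the turret one step on: there is now a brown wheel at (325,234) and the knob is slanted. The grip block spans about (306–346, 141–177), the button is at (300,158), the clip at (362,257), and the pointer line is near row 155.

```bash
python3 -c "
from h import *
d=load('w2.png');Y=np.array([.1057,.9944]);X=np.array([.9944,-.1057])
print(d['view'][:3,:3].round(3), -d['view'][:3,:3].T@d['view'][:3,3])
for n,u,v,z in(('clip',362,257,.11),('ptr',365,156,.1175),('griptop far',326,141,.175),('near',326,177,.175),('L',306,158,.175),('R',346,158,.175)):
  p=ray(d,u,v,z);q=p[:2]-[.5412,.0448];print(n,p,q@X*1e3,q@Y*1e3)
im=d['img']
print(im[145:185:2,326].sum(1)); print(im[148:166,366].sum(1), im[148:166,355].sum(1)); print(im[245:270,352:372].sum(2).mean(1).round())
"
```

```text
[[ 0.995 -0.104 -0.001]
 [-0.1   -0.96   0.263]
 [-0.028 -0.262 -0.965]] [0.54711323 0.11321525 0.37497726]
clip [0.56998795 0.02438428 0.11      ] 30.784680220253517 -17.258504914691084
ptr [0.5772365  0.10406281 0.1175    ] 29.57061893177537 62.73999872673967
griptop far [0.54930545 0.11654599 0.175     ] 0.4765128676178429 72.20096046295349
near [0.54728616 0.09670245 0.175     ] 0.5659845907640187 52.2550997844223
L [0.53704905 0.10849054 0.175     ] -10.859791192007528 62.89511945750573
R [0.5596812  0.10612701 0.175     ] 11.89543852868895 62.937045163865875
[ 99  99 108 107 112 100 105  94 102  96 100  91  92  89  91  79 117 269
 277 284]
[508 504 505 507 504 495 448 394 369 375 396 414 428 404 341 378 459 497] [520 518 518 516 517 501 446 397 374 375 405 439 467 468 465 476 498 506]
[580. 610. 605. 562. 496. 491. 448. 316. 210. 246. 278. 284. 285. 285.
 288. 291. 296. 394. 544. 581. 498. 421. 541. 604. 613.]
```

```bash
python3 -c "
from h import *
need([.5478,.1066,.156],-6.1)"
python3 -m inch '50 0 0 0 60;11.5 1 0 0 60;0 0 0 0 60;0 0 40 0 60;0 0 40 0 60;0 0 19 0 60;0 0 0 0 60;0 0 0 0 60'; python3 -c "
from h import *
need([.5478,.1066,.156],-6.1)"
```

```text
pos [0.5403 0.0457 0.2552] F [-0.1 -0.2 -0.7] open 0.601 ff 0.0 t 5.75 yaw -5.99
shift mm [61.4  1.1 99.2] turn 0.1
time_s: 6.75
position: [0.5484, 0.1069, 0.1572]
ee_rot: [2.334, 2.102, 0.001]
force: [-0.4, -0.2, 1.0]
opening: 0.599
finger_force: 0.0
pos [0.5484 0.1069 0.1572] F [-0.4 -0.2  1. ] open 0.599 ff 0.0 t 6.75 yaw -6.0
shift mm [-0.3 -0.6  1.2] turn 0.1
```

```bash
python3 -m inch '0 0 0 0 15;0 0 0 0 15;0 0 0 0 15;0 0 0 0 15;0 0 0 0 15;0 0 0 0 15' 40; python3 -c "
from h import *
snap('wrist','w3.png');need([.5478,.1066,.156],-6.1)"
```

```text
time_s: 7.5
position: [0.5478, 0.1075, 0.1573]
ee_rot: [2.334, 2.103, 0.0]
force: [-3.0, -1.3, 6.9]
opening: 0.276
finger_force: 40.0
pos [0.5478 0.1075 0.1573] F [-3.5 -1.2  5.1] open 0.277 ff 39.957544058561325 t 7.55 yaw -5.95
shift mm [-0.9  0.1  1.3] turn 0.1
```

View pics/w3.png

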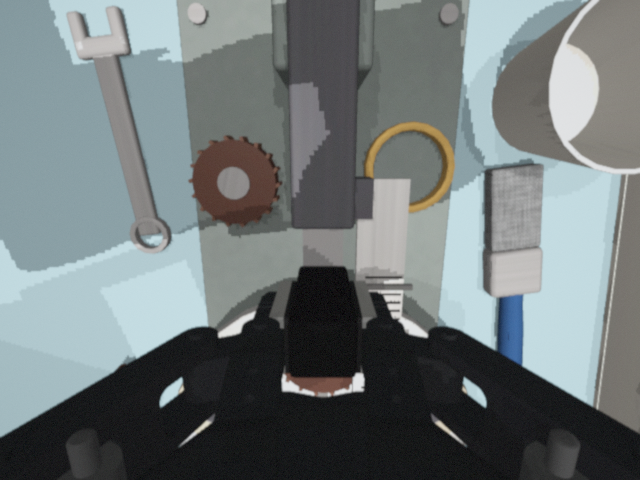

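The grip is held and squeezed, with the opening at 23.5 mm. The pointer is visible at (390,286). Now I'll draw the arm out.

```bash
python3 -m inch '-8 0 0 0 15;-12 0 0 0 15;-12 0 0 0 15;-12 0 0 0 15;-12 0 0 0 15;-12 0 0 0 15;-8 0 0 0 15;0 0 0 0 15'; python3 -c "
from h import *
Y=np.array([.1057,.9944]);X=np.array([.9944,-.1057])
d=load('w3.png');q=ray(d,390,286,.1175)[:2]-[.5412,.0448];print('ptr',q@X*1e3,q@Y*1e3)
s=ctrl.state();a=s['position'][:2]-[.5412,.0448];print('tcp stand',a@X,a@Y)
need([.5478,.1066,.156],-6.1)
d=snap('wrist','w4.png');snap('scene','s4.png')
cv2.imwrite('pics/c4.png',cv2.resize(d['img'][220:340,300:460,::-1],None,fx=5,fy=5,interpolation=cv2.INTER_CUBIC))"
```

```text
time_s: 8.55
position: [0.5399, 0.0321, 0.1573]
ee_rot: [-2.334, -2.102, -0.001]
force: [-3.6, 3.4, 6.0]
opening: 0.277
finger_force: 39.9
ptr 33.615358092787446 63.157877270612104
tcp stand 2.391978526903677e-05 -0.012772833137459593
pos [0.5399 0.0321 0.1573] F [-3.6  3.4  6. ] open 0.277 ff 39.925289154052734 t 8.55 yaw -5.99
shift mm [74.9  0.1  1.4] turn 0.1
```

View pics/c4.png

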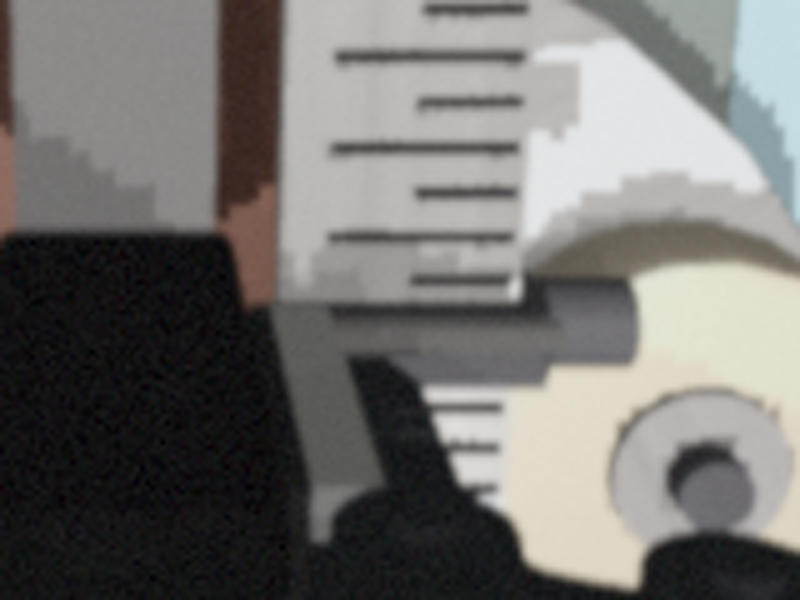

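The crop shows the grey-green pointer at about rows 318–352, lying across the clip at about rows 308–384, with the thumb screw to the right at rows 280–365. So the pointer is already over the clip, slightly short of its middle.

```bash
python3 -c "
from h import *
Y=np.array([.1057,.9944]);d=load('w4.png')
f=lambda u,v,z:(ray(d,300+u/5-.4,220+v/5-.4,z)[:2]-[.5412,.0448])@Y*1e3
print('ptr',f(450,318,.1175),f(450,352,.1175),'clip edges',f(480,308,.11),f(480,384,.11),'ticks z.104',f(480,148,.104),f(480,193,.104),f(480,238,.104),f(470,281,.104),f(470,408,.104),f(470,447,.104))
im=cv2.imread('pics/c4.png').astype(int); 
for c in (400,440,480,520): print(im[290:400:5,c].tolist() if c==480 else im[290:400:5,c].sum(1).tolist())
"
```

```text
ptr -11.106327091880525 -14.781059329063876 clip edges -13.051356526220456 -21.68267681759331 ticks z.104 2.6468594623362294 -2.3530978285534214 -7.426037841408095 -12.343353444656742 -27.277841221008572 -31.991827108529407
[466, 454, 377, 239, 157, 171, 214, 254, 287, 295, 297, 291, 261, 261, 279, 241, 165, 101, 84, 86, 65, 65]
[434, 447, 372, 233, 150, 167, 219, 258, 300, 329, 336, 325, 310, 296, 297, 301, 305, 302, 328, 440, 577, 637]
[[141, 144, 145], [147, 150, 152], [124, 126, 129], [79, 79, 80], [52, 51, 51], [56, 57, 57], [70, 70, 71], [85, 85, 87], [99, 100, 102], [106, 108, 110], [109, 111, 113], [108, 112, 113], [109, 110, 111], [108, 106, 107], [109, 105, 107], [110, 107, 108], [107, 102, 103], [103, 99, 99], [110, 107, 108], [145, 144, 147], [188, 190, 192], [207, 209, 211]]
[480, 416, 298, 181, 136, 165, 213, 255, 300, 329, 333, 335, 330, 326, 324, 318, 322, 326, 339, 440, 572, 639]
```

```bash
python3 -m inch '-3 0 0 0 15;-2 0 0 0 15;0 0 0 0 15;0 0 0 0 15'; python3 -c "
from h import *
need([.5478,.1066,.156],-6.1)
d=snap('wrist','w5.png')
cv2.imwrite('pics/c5.png',cv2.resize(d['img'][220:340,300:460,::-1],None,fx=5,fy=5,interpolation=cv2.INTER_CUBIC))"
```

```text
time_s: 9.15
position: [0.5394, 0.0276, 0.1573]
ee_rot: [-2.334, -2.103, -0.001]
force: [-4.0, 3.6, 6.1]
opening: 0.275
finger_force: 40.0
pos [0.5394 0.0276 0.1573] F [-4.   3.6  6.1] open 0.275 ff 39.97005075216293 t 9.15 yaw -5.96
shift mm [79.4  0.2  1.4] turn 0.1
```

View pics/c5.png

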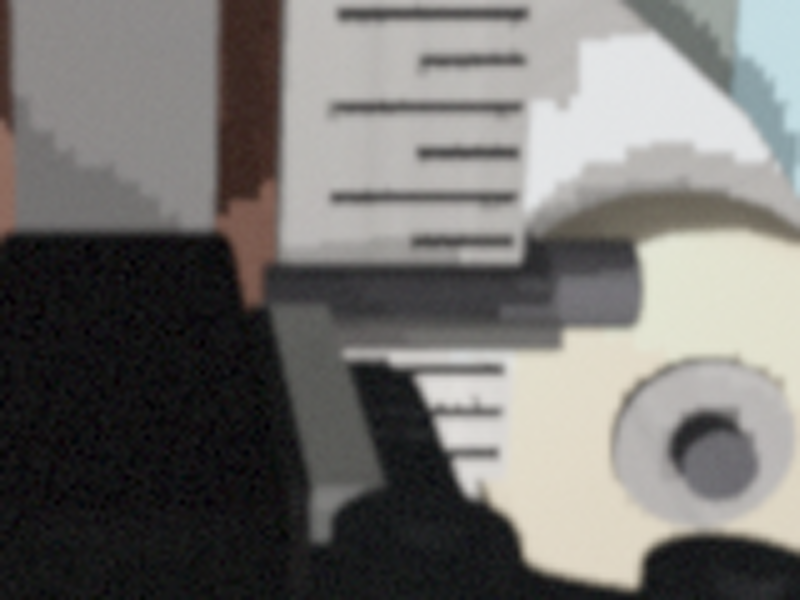

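The pointer is now at rows 320–350, and the clip's +y edge shows at row 265. I'll check this with numbers.

```bash
python3 -c "
from h import *
Y=np.array([.1057,.9944]);d=load('w5.png')
f=lambda u,v,z:round((ray(d,300+u/5-.4,220+v/5-.4,z)[:2]-[.5412,.0448])@Y*1e3,1)
print('ptr',f(450,320,.1175),f(450,348,.1175),'clip +y edge at rule',f(450,265,.104),'top',f(450,265,.11),'ticks',[f(480,r,.104) for r in(107,153,197,241,369,411,453)])
im=cv2.imread('pics/c5.png').astype(int)
for c in (420,470): print(im[250:370:5,c].sum(1).tolist())
print(cv2.imread('pics/c5.png')[250:350:5,600].astype(int).sum(1).tolist())
"
```

```text
ptr -15.8 -18.8 clip +y edge at rule -15.0 top -12.7 ticks [np.float64(2.7), np.float64(-2.4), np.float64(-7.3), np.float64(-12.2), np.float64(-27.1), np.float64(-32.1), np.float64(-37.2)]
[412, 446, 389, 263, 161, 142, 163, 183, 185, 186, 194, 186, 190, 208, 230, 263, 304, 330, 330, 350, 477, 593, 573, 412]
[488, 536, 465, 309, 174, 147, 166, 183, 193, 189, 190, 190, 186, 192, 216, 254, 299, 329, 328, 372, 509, 615, 595, 421]
[174, 193, 197, 215, 251, 295, 338, 350, 352, 354, 349, 348, 345, 331, 318, 383, 529, 628, 648, 648]
```

```bash
python3 -m inch '-1 0 0 0 15;0 0 0 0 15;0 0 0 0 15;0 0 0 0 15'; python3 -c "
from h import *
A=np.array([.5306,-.0530])
for f,u,v in(('w1.png',424,229),('w1.png',378,137),('w2.png',325,234),('w2.png',407,280),('w2.png',242,280)):
  q=ray(load(f),u,v,.078)[:2]-A;print(f,np.degrees(np.arctan2(q[1],q[0])),np.hypot(*q))
s=ctrl.state();print(s['position'],s['finger_force'],s['opening'],s['joint_vel'].round(3))"
```

```text
time_s: 9.7
position: [0.5393, 0.0267, 0.1573]
ee_rot: [-2.334, -2.103, -0.001]
force: [-3.3, 4.3, 6.0]
opening: 0.277
finger_force: 40.0
w1.png 83.23904660036055 0.09056805649906012
w1.png 142.61120220414043 0.09027364139831462
w2.png 83.29364579195085 0.09231330242347233
w2.png 25.92748939264766 0.09129021213587026
w2.png 141.6216079592363 0.08990833948009336
[0.53928091 0.02668863 0.15731275] 39.972892105579376 0.2774815943319198 [ 0.    -0.     0.002 -0.001  0.001  0.001]
```

The turret sits in its detent, the pointer is at the mark, and the grip is held with the button squeezed.

```bash
python3 -c "
from bench import ctrl
print(ctrl.close_job())"
```

```text
the job is handed in; nothing more can be done
None
```

I handed the job in at about 10 s with the turret one position clockwise in its detent. By my camera measurements the pointer is within about 1 mm of the marker clip's middle, held there with the grip squeezed at 40 N; the hand-in gave no verdict.

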